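# Index the rotary table to its next notch

## Task

Pull up the spring-loaded ring of the rotary index table until its pin is out of the notch, turn the table counter-clockwise (seen from above) and let the ring drop into the very next notch, so that the table is locked there with the ring fully home. Feel for the notch and work gently: do not drive the pin hard against the rim or a notch wall, do not yank the ring against the stop nut, and leave the other things on the bench where they are.

Things in the scene. Friction and masses are not known exactly. Their poses are not given: they have to be found in the camera images.
- index_base: Fixed foot: grey plate 130 x 130 x 16 mm with a round rim (diameter 116 mm, top 30 mm above the bench). Origin: centre of underside, on the turning axis, z up; home notch along +x. The next notch counter-clockwise, in a dark shoe clamped on the rim, is 44 to 70 degrees (0.77 to 1.22 rad) from home: see or feel for it. Other notches: 130 degrees counter-clockwise, 52 clockwise.
- index_table (a joint): Turn of the table about the vertical axis, rad, counter-clockwise from above positive; 0 = pin over the home notch, where it starts. Turns with 0.03 N m of friction and stays where it is left; the ring, arm and pin turn with it.
- pull_ring (a joint): Height of the pull ring above fully home, m. 0 = pin fully in a notch; resting on the rim between notches it reads 0.007; the pin clears the rim above that; the ring meets the stop nut at 0.012. A spring pushes it down: with the ring's weight about 10 N when home, 15 N at 0.012.
- ring_grip (a point): Grip point of the pull ring, on the axis, 70 mm above the bench when home. Ring: two flats 30 mm apart (facing the point's +y and -y), 40 mm long (x), from 24 mm below to 12 mm above the point; under them a flange 40 mm wide and, towards +x, the arm with the pin. Held with play (opening 32 to 33 mm) the flats can be turned while the ring slides freely up and down.
- index_pin: Index pin, 8 mm diameter with round tip, hanging 50 mm from the axis at the end of the ring's arm; it rides on the rim or sits in a notch (11 mm wide, so about 1.5 mm of play each side). Origin on the turning axis, 31 mm above the bench when home; x points to the pin.
- stop_nut: Dark hexagon nut, 20 mm across, 9 mm high, fixed on the spindle above the pull ring. Origin: centre of its underside, 94 mm above the bench. It stops the ring's upward travel at 12 mm. (Mind the arm: a saw hangs over the bench about 0.62 ahead, 0.18 right of the robot base, from 0.24 m up.)
- brass_spool: Bystander: small spool of brass wire, 40 mm diameter, 24 mm high, loose; origin at the centre of its underside.
- loupe: Bystander: black eyeglass loupe, 33 mm diameter, 31 mm high, loose; origin at the centre of its underside.
- ring_blank: Bystander: brass ring, 22 mm diameter, 6 mm high, loose; origin at the centre of its underside.

How it is judged (in metres and radians):
On the way, in this order (a step that is already met when the one before it is completed fails the run):
1. the ring is pulled up until the pin is clear of the home notch (over 7 mm) (value of joint pull_ring above 0.0068 m and value of joint index_table below 0.3 rad), for 0.1 s.
2. the table is turned counter-clockwise past 0.5 rad (value of joint index_table above 0.5 rad), for 0.1 s.
At the end, for the whole second after the job is handed in: The ring is fully home (within 1.5 mm) with its pin in the next notch counter-clockwise (table between 0.7 and 1.3 rad from home, where there is no other notch), at rest and released (value of joint pull_ring below 0.0015 m and value of joint index_table between 0.7 and 1.3 rad and velocity of joint index_table between -0.05 and 0.05 rad/s); the robot touches nothing.
It fails at once if the index pin is pressed with more than 32 N against the rim or a notch wall (contact force between index_pin and anything else above 32 N).
It fails at once if the stop nut is struck or loaded with more than 25 N (contact force between stop_nut and anything else above 25 N).
It fails at once if the brass spool, loupe or brass ring is shifted by more than 30 mm (distance of any of brass_spool, loupe, ring_blank from where it was at the start of the episode above 0.03 m).
It also fails if it takes over 56 s, if anything falls off the work surface, if the arm or the gripper's body presses on something with over 40 N, if the wrist force passes 120 N, or if a joint passes its speed limit or range.

## Robot

A 6-joint arm with a two-finger parallel gripper is mounted at the origin on a cart in front of the work surface, level with it; the furniture and walls round the work are solid. World frame = base frame: x ahead of the robot, y to its left, z up, the work surface at z = 0. Lengths are in mm, angles in rad, forces in N, time in s.
With the tool pointing down it reaches from about 300 to 875 mm from the base axis. Payload 6.4 kg.
Tool frame: the origin (TCP) lies on the centre line of the jaws, within the pads' length; the fingertips stand 11 mm ahead of it and the grasp point (between the pads) lies 8 mm behind it (nose_length is the distance from the TCP to the fingertips, in mm); z points along the fingers, x is the direction in which the jaws open and shut, and the axes are right-handed (so a half turn about z gives the same grasp; the last joint's range is limited). The gripper opens to 88 mm and grips with 3 to 60 N. Pads are 18 mm wide; open, the fingers measure 123 mm over their backs; the gripper's body (75 mm by 187 mm) begins 45 mm behind the grasp point.
Start: joints at [1.058, 0.181, 1.607, -0, 1.354, -0.206], TCP at [173.644, 548.169, 249.714] pointing down, gripper open.
Joint ranges: [-2.99, 2.99], [-0.89, 2.07], [0.3, 2.58], [-1.14, 4.28], [0, 2.63], [-3.12, 3.12]. Speed limits (rad/s): [2.57, 2.57, 3.01, 3.14, 3.14, 3.14].

## Interface

Orientations are given as a 3x3 rotation matrix whose columns are the frame's x, y, z axes.
In Python, from rig import * gives the robot as it stands. The module is installed in compiled form; this text tells all that it offers. Calls block until the motion is done:
- goto(position, orientation): joint-space move of the TCP to a pose.
- move_straight(position, rotation=None, v=150, contact_N=None): straight line of the TCP; rotation=None keeps the orientation; v is the mean speed in mm/s. With contact_N (N) it stops when the force on the tool has changed by that much, and returns True; else False.
- move_joints(angles): joint-space move.
- open_jaws() and clamp(strength=None): open the fingers fully, or close them until they stop; strength is the grip in N (None keeps the last).
- sleep(seconds).
- inverse_kinematics(position, orientation): joint angles nearest the present ones, or None.
- snapshot(name): name is "side" or "top" or "wrist"; returns the picture (420x560x3 uint8, blue, green, red); there is no depth.
- camera_info(name): a dict with "vertical_fov" (degrees; the focal length in pixels is half the picture's height over the tangent of half this angle, whatever the lens; pixels are square), "cx", "cy" (the principal point, pixels), "k1" (the pictures are not rectified: a ray, as slopes to the right and down, at radius r is drawn at 1 + k1 r^2 times it, then the intrinsics apply), "rvec" (rotation vector, rad) and "tvec" (3), from world to camera coordinates, as OpenCV has them; the wrist camera has in their place "T_tool_cam" (4x4, takes a point from camera to tool coordinates, whose origin is the TCP and whose axes are the tool frame's). Camera axes: x right, y down, z forward; pixel columns grow to the right and rows downward; lengths in mm; the calibration is good to about 2 mm. A picture is of the moment at which its call begins: read the wrist's pose just before it. camera_info takes no time and is no camera call.
A pose or a line that the arm cannot do raises Unreachable and nothing moves.
- hand_in(): hands the job in, once; it reports no verdict.
Readings, each from a call of its own:
- read_time_s(): time.
- read_joint_positions(): joint angles.
- read_joint_vel(): joint speeds.
- read_joint_torque(): joint torques, N m.
- read_eef_pos(): TCP position.
- read_orientation(): TCP orientation.
- read_wrist_force(): force on the tool from outside, world axes, zero at the start.
- read_moment(): the same for the moment, N m.
- read_opening(): finger opening in mm.
Only numpy, scipy, OpenCV 4.12 (cv2) and the standard library are available. Lean on these libraries where they do the work, as an engineer would, in place of code of your own. Each camera call takes 0.05 s, during which the arm holds its last target.

## Working session

There is one attempt and no reset: what is moved stays moved. The work goes in short steps, each a Python script; the robot and the scene stay as the last script left them, time stands still between calls to the robot, and variables do not carry over. Pictures are saved under pics/ and viewed, and the job is handed in when it is done.

```bash
mkdir -p pics
python3 - <<'E'
from rig import *
import cv2
for n in ("top","side","wrist"):
    cv2.imwrite(f"pics/{n}0.png",snapshot(n)); print(n,camera_info(n))
print(read_eef_pos(),read_orientation(),read_opening(),read_time_s())
E
```

```text
top {'vertical_fov': 51.10685597807779, 'cx': 274.4635422874064, 'cy': 212.85247593889488, 'k1': -0.12317568939436112, 'rvec': array([ 2.1461533 , -2.20523705,  0.16017014]), 'tvec': array([ 49.00681047, 517.23615703, 866.4440495 ])}
side {'vertical_fov': 45.54955914153078, 'cx': 281.3066460988268, 'cy': 202.6438336298355, 'k1': -0.05805153205746022, 'rvec': array([ 0.28838179, -2.59948539,  1.53300186]), 'tvec': array([488.84151417,  96.77112865, 875.84301567])}
wrist {'vertical_fov': 70.50312203972862, 'cx': 280.4407799398211, 'cy': 209.40750939028163, 'k1': -0.006905442939543207, 'T_tool_cam': array([[ 9.99999421e-01,  8.32843924e-04, -6.81992983e-04,
        -1.23805434e+00],
       [-5.92986523e-04,  9.54967936e-01,  2.96708425e-01,
        -7.59711532e+01],
       [ 8.98393240e-04, -2.96707849e-01,  9.54967877e-01,
        -1.35014623e+02],
       [ 0.00000000e+00,  0.00000000e+00,  0.00000000e+00,
         1.00000000e+00]])}
[173.45515805 547.81607276 249.04224551] [[ 3.02037464e-01  9.53295842e-01 -6.38396191e-04]
 [ 9.53295187e-01 -3.02038025e-01 -1.14781859e-03]
 [-1.28703061e-03 -2.61895801e-04 -9.99999137e-01]] 88.38723293782671 0.15
```

View pics/top0.png

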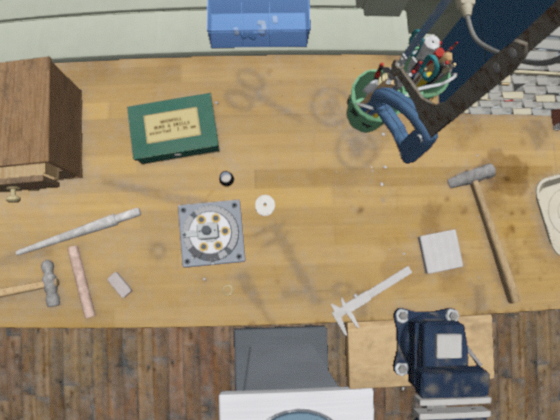

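View pics/side0.png

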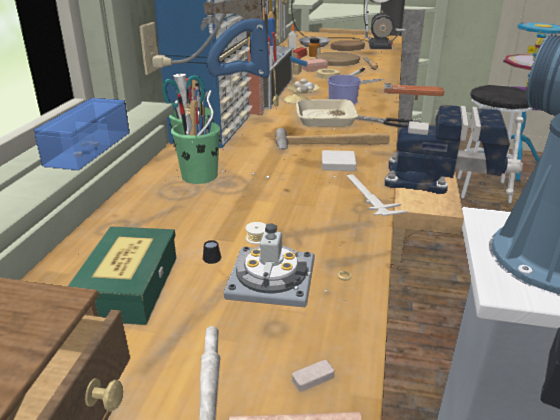

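View pics/wrist0.png

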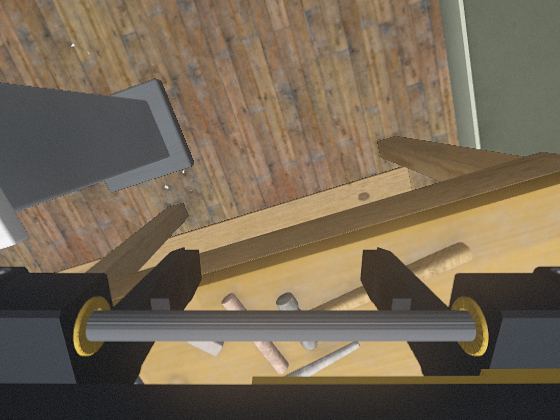

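Top view: the index table is at about (211,233), the loupe at (226,178), the spool at (265,205) and the ring blank at about (228,289). Next I'll enlarge the table and compute positions.

```bash
cat > h.py <<'E'
from rig import *
import numpy as np, cv2
def K(ci):
    f=210/np.tan(np.radians(ci["vertical_fov"])/2)
    return np.array([[f,0,ci["cx"]],[0,f,ci["cy"]],[0,0,1.]]), np.array([ci["k1"],0,0,0,0.])
def ext(name,pose=None):
    ci=camera_info(name)
    if name=="wrist":
        p,R=pose if pose else (read_eef_pos(),read_orientation())
        T=np.eye(4);T[:3,:3]=R;T[:3,3]=p
        M=np.linalg.inv(T@ci["T_tool_cam"]); return M[:3,:3],M[:3,3],ci
    return cv2.Rodrigues(ci["rvec"])[0],np.array(ci["tvec"]),ci
def px2w(name,px,z,pose=None):
    R,t,ci=ext(name,pose);k,d=K(ci)
    u=cv2.undistortPoints(np.array(px,float).reshape(-1,1,2),k,d).reshape(-1,2)
    r=np.c_[u,np.ones(len(u))]@R; c=-R.T@t
    return c+r*((z-c[2])/r[:,2])[:,None]
def w2px(name,pts,pose=None):
    R,t,ci=ext(name,pose);k,d=K(ci)
    return cv2.projectPoints(np.array(pts,float).reshape(-1,3),cv2.Rodrigues(R)[0],t,k,d)[0].reshape(-1,2)
def crop(im,x0,y0,x1,y1,s,name):
    cv2.imwrite(name,cv2.resize(im[y0:y1,x0:x1],None,fx=s,fy=s,interpolation=cv2.INTER_CUBIC))
E
python3 - <<'E'
from h import *
t=cv2.imread("pics/top0.png");s=cv2.imread("pics/side0.png")
crop(t,165,160,295,300,4,"pics/topc.png"); crop(s,210,210,370,315,5,"pics/sidec.png")
print(px2w("top",[[211,233]],70),px2w("top",[[226,178],[265,205],[228,289]],15))
E
```

```text
[[477.57613254 160.1313815   70.        ]] [[595.95536095 133.67236054  15.        ]
 [536.96467998  53.64947938  15.        ]
 [366.4566141  133.57309238  15.        ]]
```

View pics/topc.png

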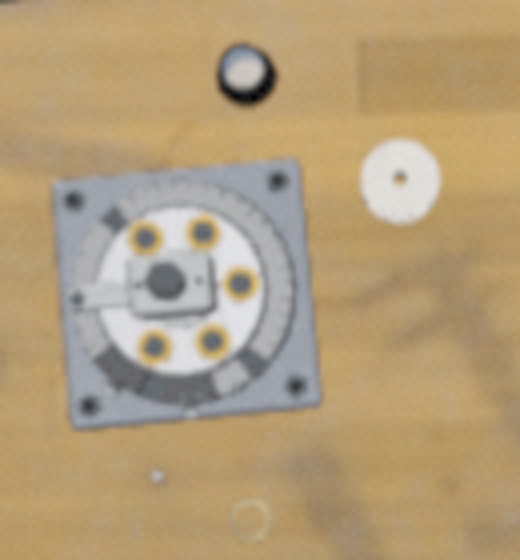

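View pics/sidec.png

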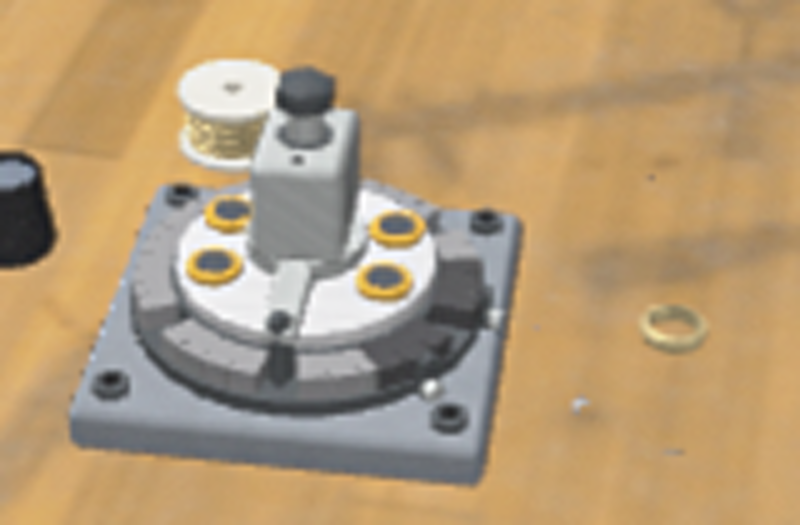

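Run:
```python
from h import *
c=np.array([[53,183],[298,158],[322,404],[75,430]])/4+[165,160]
w=px2w("top",c,16);print(w.round(1)); o=w.mean(0);print("centre",o)
e=[(w[1]-w[0]),(w[2]-w[1]),(w[3]-w[2]),(w[0]-w[3])]
print([ (np.linalg.norm(v).round(1),np.degrees(np.arctan2(v[1],v[0])).round(1)) for v in e])
# nut & pin end
print("nut",px2w("top",[np.array([165,281])/4+[165,160]],103), "pin",px2w("top",[np.array([77,299])/4+[165,160]],46))
print("shoe",px2w("top",np.array([[110,365],[215,385]])/4+[165,160],30))
for yaw in (3,183):
  for d in (0,44,57,70,80):
    a=np.radians(yaw+d); x=np.array([np.cos(a),np.sin(a),0]);z=np.array([0,0,-1.]);R=np.c_[x,np.cross(z,x),z]
    for h in (72,200):
      q=inverse_kinematics([o[0],o[1],h],R); print(yaw,d,h,None if q is None else np.round(q,2))
```

```text
[[539.8 233.6  16. ]
 [549.7 106.3  16. ]
 [422.4  96.6  16. ]
 [412.3 223.1  16. ]]
centre [481.04225691 164.89584083  16.        ]
[(np.float64(127.7), np.float64(-85.6)), (np.float64(127.7), np.float64(-175.7)), (np.float64(126.9), np.float64(94.6)), (np.float64(128.0), np.float64(4.7))]
nut [[480.48834338 165.16913425 103.        ]] pin [[477.18006449 216.22699453  46.        ]]
shoe [[444.55901677 202.58810835  30.        ]
 [433.19894974 149.72977117  30.        ]]
3 0 72 [ 0.1   0.28  1.9  -0.    0.97  0.04]
3 0 200 [ 0.1   0.08  1.82 -0.    1.24  0.04]
3 44 72 [ 0.1   0.28  1.9  -0.    0.97 -0.72]
3 44 200 [ 0.1   0.08  1.82 -0.    1.24 -0.72]
3 57 72 [ 0.1   0.28  1.9  -0.    0.97 -0.95]
3 57 200 [ 0.1   0.08  1.82 -0.    1.24 -0.95]
3 70 72 [ 0.1   0.28  1.9  -0.    0.97 -1.18]
3 70 200 [ 0.1   0.08  1.82 -0.    1.24 -1.18]
3 80 72 [ 0.1   0.28  1.9  -0.    0.97 -1.35]
3 80 200 [ 0.1   0.08  1.82 -0.    1.24 -1.35]
183 0 72 [ 0.1   0.28  1.9  -0.    0.97 -3.1 ]
183 0 200 [ 0.1   0.08  1.82 -0.    1.24 -3.1 ]
183 44 72 [ 0.1   0.28  1.9  -0.    0.97  2.42]
183 44 200 [ 0.1   0.08  1.82 -0.    1.24  2.42]
183 57 72 [ 0.1   0.28  1.9  -0.    0.97  2.19]
183 57 200 [ 0.1   0.08  1.82 -0.    1.24  2.19]
183 70 72 [ 0.1   0.28  1.9  -0.    0.97  1.96]
183 70 200 [ 0.1   0.08  1.82 -0.    1.24  1.96]
183 80 72 [ 0.1   0.28  1.9  -0.    0.97  1.79]
183 80 200 [ 0.1   0.08  1.82 -0.    1.24  1.79]
```

```bash
cat >> h.py <<'E'
O=np.array([480.8,165.0]);YAW=4.6
def rot(deg):
    a=np.radians(deg); x=np.array([np.cos(a),np.sin(a),0]);z=np.array([0,0,-1.])
    return np.c_[x,np.cross(z,x),z]
E
python3 - <<'E'
from h import *
goto([*O,190],rot(YAW+57))
p=(read_eef_pos(),read_orientation());im=snapshot("wrist")
cv2.imwrite("pics/w1.png",im);print(p,read_time_s())
np.savez("w1.npz",p=p[0],R=p[1])
E
```

```text
(array([480.64908532, 165.77822469, 190.13932018]), array([[ 4.74675027e-01,  8.80161113e-01,  1.82873208e-04],
       [ 8.80161072e-01, -4.74675061e-01,  2.72147979e-04],
       [ 3.26339419e-04,  3.17760301e-05, -9.99999946e-01]])) 2.0
```

View pics/w1.png

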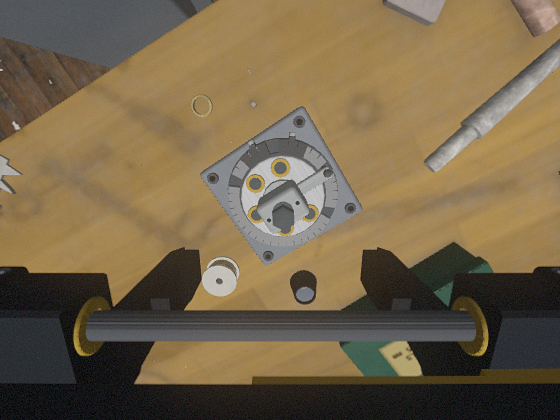

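Run:
```python
from h import *
d=np.load("w1.npz");pose=(d["p"],d["R"]);im=cv2.imread("pics/w1.png")
crop(im,195,100,365,270,3.5,"pics/w1c.png")
c=np.array([[201,177],[303,107.5],[360,208],[266,264]])
w=px2w("wrist",c,16,pose);print(w.round(1),w.mean(0))
# orthorectified rim z=30
g=np.mgrid[-65:65:0.25,-65:65:0.25];X=O[0]-g[0];Y=O[1]-g[1]
m=w2px("wrist",np.stack([X,Y,0*X+30],-1).reshape(-1,3),pose).reshape(*X.shape,2).astype(np.float32)
cv2.imwrite("pics/w1o.png",cv2.remap(im,m[...,0],m[...,1],cv2.INTER_CUBIC))
```

```text
[[426.8  98.2  16. ]
 [415.9 224.5  16. ]
 [537.6 232.   16. ]
 [548.3 109.   16. ]] [482.14951497 165.93800967  16.        ]
```

View pics/w1c.png

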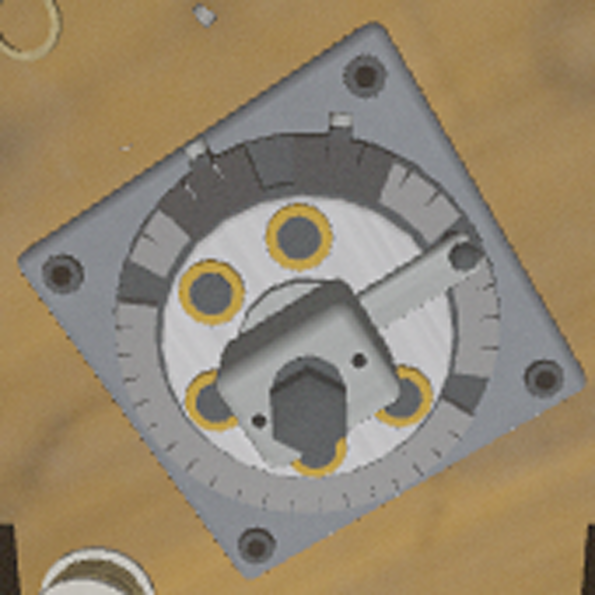

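View pics/w1o.png

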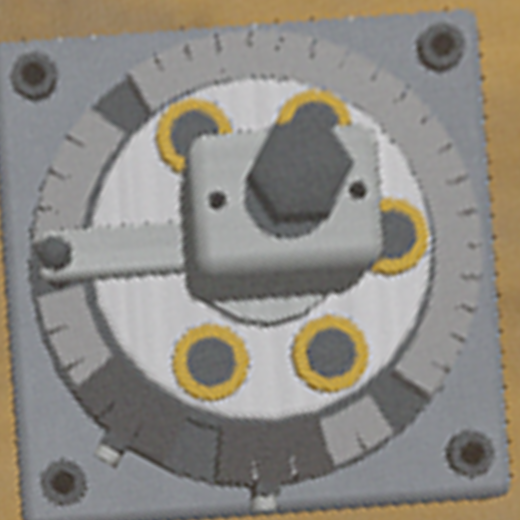

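Run:
```python
from h import *
d=np.load("w1.npz");pose=(d["p"],d["R"]);im=cv2.imread("pics/w1.png")
a=np.radians(np.arange(30,140,0.2)+94.6);r=np.arange(62,36,-0.1)
A,Rr=np.meshgrid(a,r)
c=[480.8,165.4]
m=w2px("wrist",np.stack([c[0]+Rr*np.cos(A),c[1]+Rr*np.sin(A),0*A+30],-1).reshape(-1,3),pose).reshape(*A.shape,2).astype(np.float32)
q=cv2.remap(im,m[...,0],m[...,1],cv2.INTER_CUBIC)
cv2.imwrite("pics/pol.png",np.clip((q.astype(float)-50)*2.5,0,255))
print(q[60:200].mean((0,2))[::10].round(0))
```

```text
[100.  90.  91.  90.  91.  84.  91.  91.  90.  92.  87.  90.  91.  90.
  90.  92.  95.  94.  94.  95.  95.  95.  78.  90.  89.  88.  89.  99.
  89.  90.  90.  90.  91.  90.  90.  90.  91.  88. 124. 142. 139. 140.
 134. 140. 140. 139. 141. 122.  93.  97.  96.  97.  96.  83. 144.][ WARN:0@0.251] global loadsave.cpp:1063 imwrite_ Unsupported depth image for selected encoder is fallbacked to CV_8U.
```

View pics/pol.png

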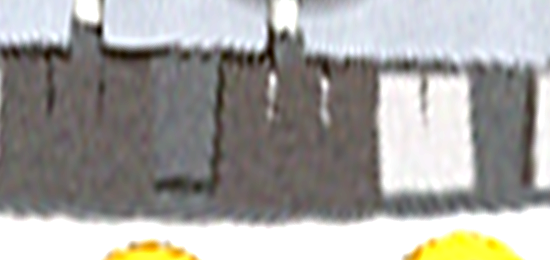

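The shoe's notch is at polar columns 153–217, which puts it about 67° counter-clockwise from home. As a check, the known 130° and −52° notches read 130.2° and −52.1°. Next I'll descend on the ring and clamp it lightly.

```bash
sed -i 's/^O=.*/O=np.array([481.1,165.3]);YAW=4.6/' h.py
python3 - <<'E'
from h import *
goto([*O,150],rot(YAW))
print(read_wrist_force(),read_moment())
p=(read_eef_pos(),read_orientation());cv2.imwrite("pics/w2.png",snapshot("wrist"))
print(move_straight([*O,63],v=80,contact_N=8),read_eef_pos(),read_wrist_force(),read_time_s())
clamp(4)
print(read_opening(),read_wrist_force(),read_moment(),read_eef_pos(),read_time_s())
cv2.imwrite("pics/s2.png",snapshot("side")[150:350,180:400].repeat(3,0).repeat(3,1))
E
```

```text
[ 0.00721113 -0.47167085  0.10367474] [-0.08094472  0.03575986 -0.01208332]
False [481.59830204 165.36032701  63.53394773] [ 0.13599136 -0.40148697  0.05176307] 4.225
30.18115681485251 [ 4.98840228  0.83012578 -3.59160649] [ 0.0354468  -0.65640611 -0.0225971 ] [481.99200982 165.36976546  63.20251755] 5.1417
```

View pics/s2.png

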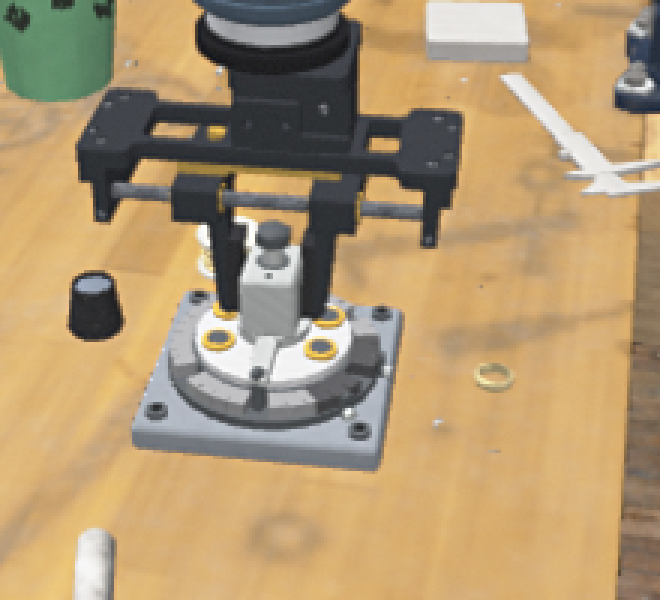

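Side view: the jaws straddle the ring's flats at about (270,290), the pin is in its home notch, and nothing else is near. The opening of 30.2 mm means the ring is held. Next I'll null the side load, clamp firmly and lift.

Run:
```python
from h import *
O2=[481.65,165.3]
move_straight([*O2,63],v=5)
print(read_wrist_force()); clamp(45)
z0=read_eef_pos()[2];print(read_opening(),read_wrist_force(),z0)
for dz in (3,6,9):
    move_straight([*O2,63+dz],v=12); print(dz,read_eef_pos()-[0,0,z0],read_wrist_force(),read_moment())
sleep(0.2);print(read_eef_pos()-[0,0,z0],read_time_s())
s=snapshot("side");cv2.imwrite("pics/s3.png",s[200:300,220:350].repeat(5,0).repeat(5,1))
```

```text
[ 3.74891145 -0.15364569 -2.6922895 ]
29.79903794397872 [ 4.13532659  1.1235069  -1.90536724] 63.151421922977654
3 [481.96318281 165.34986942   2.23297973] [  9.28438822   1.85033433 -10.82944647] [ 0.28892775 -1.43241122 -0.02923626]
6 [481.98820288 165.33792304   5.1068533 ] [  8.95025217   1.18897796 -12.16603393] [ 0.27280554 -1.45307519  0.02438768]
9 [481.95043907 165.32950394   7.95669455] [ 10.20356949   2.5188111  -14.25713652] [ 0.24980193 -1.60243237  0.07348042]
[481.99685124 165.33980334   7.92740926] 7.0667
```

View pics/s3.png

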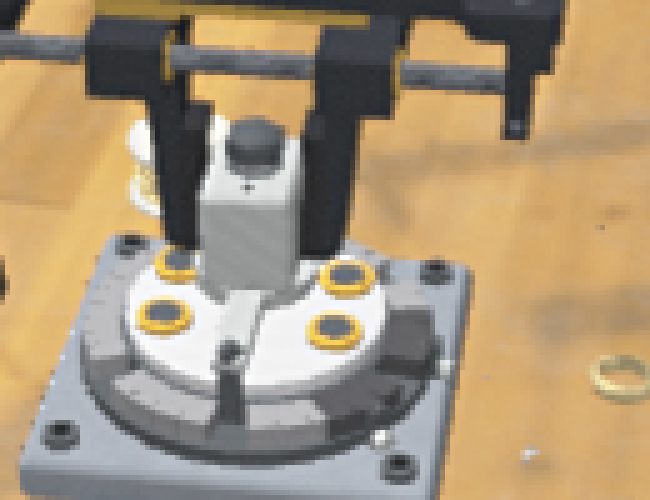

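Run:
```python
from h import *
O2=[481.65,165.3]
move_straight([*O2,73.2],v=10); print(read_eef_pos(),read_wrist_force())
for x in (481.2,482.1,481.65):
    move_straight([x,165.3,73.2],v=5); sleep(.1); print(x,read_eef_pos(),read_wrist_force(),read_moment()[1])
for a in (4,10):
    move_straight([*O2,73.2],rot(YAW+a),v=5); print(a,read_eef_pos(),read_wrist_force(),read_moment(),read_time_s())
s=snapshot("side");cv2.imwrite("pics/s4.png",s[200:300,220:350].repeat(5,0).repeat(5,1))
```

```text
[481.9620815  165.35053324  72.23765859] [  9.79496224   2.52913395 -14.48250907]
481.2 [481.93313313 165.32899098  72.38094971] [ 10.88597653   2.07932511 -13.65985716] -1.782905634632643
482.1 [481.9843208  165.32907584  71.99524985] [  8.77787488   2.37424411 -13.6690485 ] -1.4967291295712202
481.65 [481.9711116  165.34995749  72.22033473] [  9.92324894   3.22558077 -13.05630476] -1.622005125840764
4 [482.09160319 165.35168772  72.26012747] [ 10.72921657   1.58077768 -13.74388785] [ 0.29690622 -1.64979506 -0.04244582] 8.7667
10 [482.30429147 165.3944928   72.3738568 ] [ 11.20163831   2.33795967 -13.25930464] [ 0.3843705  -1.76384561  0.03078111] 9.025
```

View pics/s4.png

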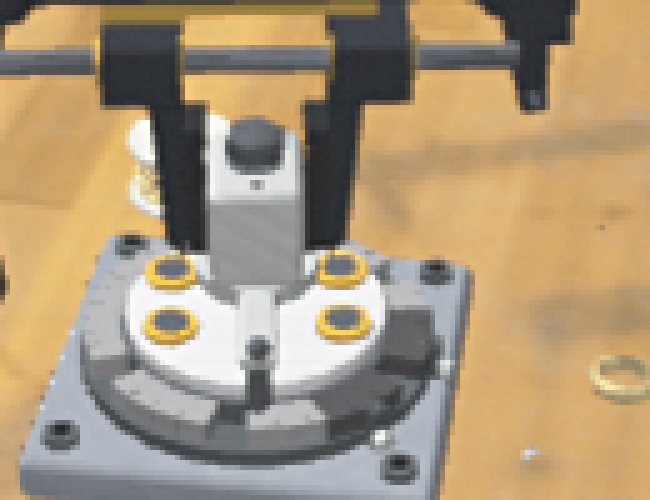

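The side view shows the pin clear of the home notch and the table about 10° round, with no reaction moment. I'll continue to 60°.

Run:
```python
from h import *
O2=[481.65,165.3]
for a in (18,26,34,42,50,57,60):
    move_straight([*O2,73.2],rot(YAW+a),v=5); print(a,read_eef_pos().round(2),read_wrist_force().round(1),read_moment().round(2),round(read_time_s(),2))
p=(read_eef_pos(),read_orientation());im=snapshot("wrist")
np.savez("w5.npz",p=p[0],R=p[1]); cv2.imwrite("pics/w5raw.png",im)
crop(im,190,110,370,290,3.3,"pics/w5.png")
s=snapshot("side");cv2.imwrite("pics/s5.png",s[200:300,220:350].repeat(5,0).repeat(5,1))
```

```text
18 [482.52 165.47  72.45] [ 11.4   2.5 -14.6] [ 0.43 -1.82  0.01] 9.37
26 [482.77 165.6   72.6 ] [ 11.4   3.7 -14.3] [ 0.52 -1.85 -0.03] 9.66
34 [482.93 165.72  72.66] [ 12.1   4.9 -15. ] [ 0.61 -1.94 -0.01] 9.95
42 [483.11 165.89  72.76] [ 13.1   5.6 -13.6] [ 0.78 -1.95  0.  ] 10.24
50 [483.28 166.09  72.86] [ 13.1   6.3 -14.8] [ 0.88 -2.   -0.01] 10.53
57 [483.39 166.26  72.91] [ 12.6   7.4 -14.1] [ 1.03 -2.07 -0.04] 10.81
60 [483.43 166.33  72.93] [ 13.9   7.8 -15.3] [ 1.14 -2.04  0.  ] 11.06
```

View pics/w5raw.png

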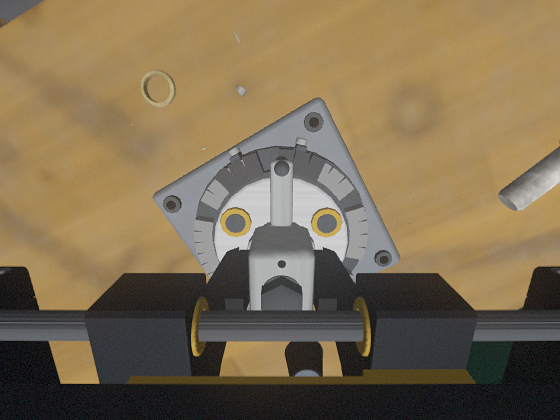

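View pics/s5.png

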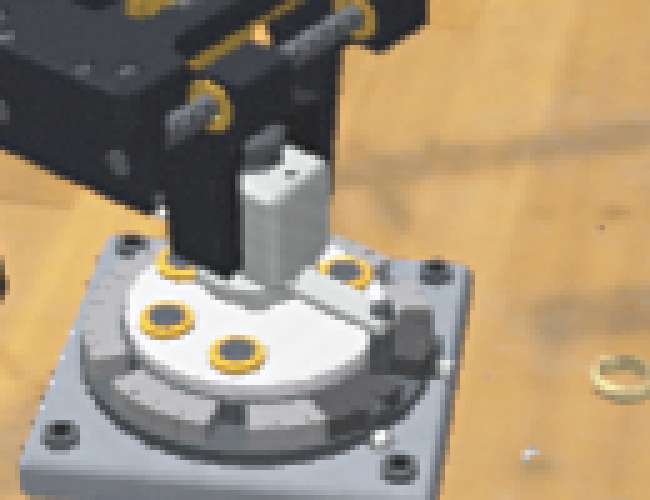

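The wrist view shows the arm pointing up with the pin at (282,165) and the shoe's notch just left of it at about x=270, which is the CCW side. Now I'll lower the pin gently onto the shoe.

Run:
```python
from h import *
O2=[481.65,165.3]
for z in np.arange(72.4,68.9,-0.4):
    move_straight([*O2,z],v=6); f=read_wrist_force(); print(round(z,1),read_eef_pos().round(2),f.round(1),read_moment().round(2))
    if f[2]>-9: break
print(read_time_s())
s=snapshot("side");cv2.imwrite("pics/s6.png",s[200:300,220:350].repeat(5,0).repeat(5,1))
```

```text
72.4 [483.42 166.35  72.15] [ 13.6   7.9 -14.3] [ 1.15 -2.05  0.03]
72.0 [483.42 166.34  71.76] [ 12.7   7.7 -12.2] [ 1.1  -2.05 -0.03]
71.6 [483.43 166.34  71.4 ] [ 13.6   7.7 -12.8] [ 1.15 -2.04 -0.05]
71.2 [483.41 166.35  71.  ] [ 13.5   7.5 -13.5] [ 1.11 -2.06  0.01]
70.8 [483.46 166.35  70.64] [ 12.7   8.  -12.4] [ 1.14 -2.05  0.03]
70.4 [483.43 166.34  70.35] [ 12.4   6.8 -10.7] [ 1.1  -1.84  0.02]
70.0 [483.46 166.32  70.15] [ 12.4   6.9 -10.2] [ 1.06 -1.75  0.02]
69.6 [483.5  166.35  69.97] [11.2  7.8 -7.4] [ 1.01 -1.65 -0.02]
13.1917
```

View pics/s6.png

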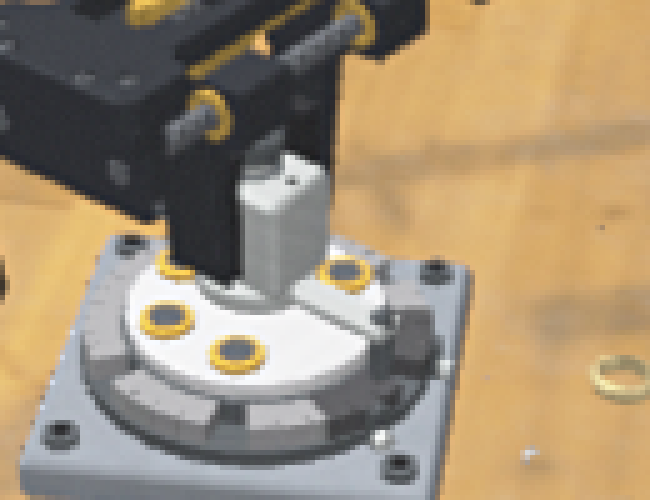

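Run:
```python
from h import *
O2=[481.65,165.3]
clamp(4); sleep(.1); print(read_opening(),read_eef_pos().round(2),read_wrist_force().round(1),read_moment().round(2))
b=read_moment()[2]
for a in np.arange(61,71.1,1):
    move_straight([*O2,69.6],rot(YAW+a),v=3); m=read_moment()
    R=read_orientation();print(a,round(np.degrees(np.arctan2(R[1,0],R[0,0]))-YAW,2),read_eef_pos().round(2),read_wrist_force().round(1),m.round(3))
    if abs(m[2]-b)>0.3: break
print(read_opening(),read_time_s())
s=snapshot("side");cv2.imwrite("pics/s7.png",s[200:300,220:350].repeat(5,0).repeat(5,1))
```

```text
31.277566510391832 [482.94 166.06  70.04] [ 8.2  4.9 -4.2] [ 0.72 -1.28 -0.09]
61.0 60.97 [483.03 166.07  70.1 ] [ 8.4  4.3 -4. ] [ 0.712 -1.228 -0.142]
62.0 61.97 [483.14 166.09  70.19] [ 8.4  4.9 -3.8] [ 0.783 -1.279 -0.165]
63.0 62.97 [483.22 166.12  70.23] [ 8.5  5.4 -3.9] [ 0.773 -1.3   -0.141]
64.0 63.97 [483.3  166.14  70.32] [ 8.2  5.2 -2.6] [ 0.786 -1.282 -0.158]
65.0 64.97 [483.34 166.18  70.38] [ 7.6  5.  -2.4] [ 0.844 -1.243 -0.134]
66.0 65.97 [483.57 166.13  70.43] [ 9.9  5.1 -3.7] [ 0.769 -1.37  -0.201]
67.0 66.96 [483.79 166.09  70.5 ] [ 9.1  4.7 -4.1] [ 0.725 -1.515 -0.18 ]
68.0 67.96 [483.8  166.09  70.53] [ 9.4  4.2 -3. ] [ 0.72  -1.458 -0.207]
69.0 68.96 [483.9  166.05  70.59] [ 9.6  4.  -2.6] [ 0.696 -1.436 -0.191]
70.0 69.96 [483.94 166.03  70.63] [10.   3.6 -2.5] [ 0.69  -1.487 -0.136]
71.0 70.96 [483.97 166.03  70.69] [ 8.9  5.5 -2.8] [ 0.728 -1.499 -0.196]
33.817714849506594 16.3167
```

View pics/s7.png

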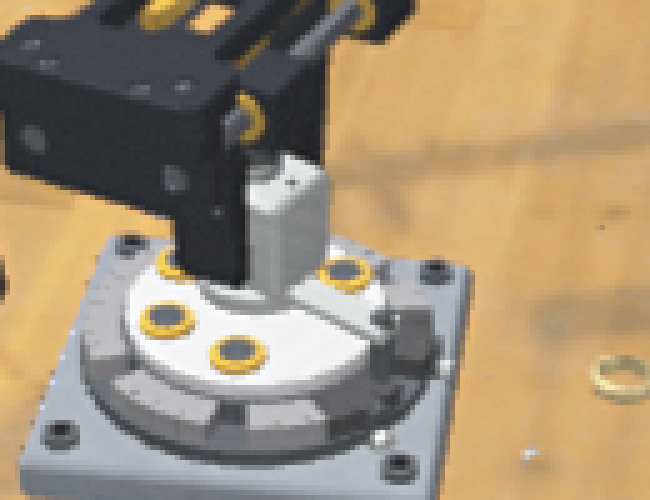

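The 4 N grip was too slack: the opening grew to 33.8 mm, the jaws slipped round the flats, and the pin is still on the shoe at about 60°. I'll go back to 60°, release to clear the side load, re-centre and grip again.

Run:
```python
from h import *
move_straight([481.65,165.3,69.6],rot(YAW+60),v=3)
open_jaws(); print(read_wrist_force().round(1))
C=[482.2,165.8]
move_straight([*C,70.3],v=10); print(read_eef_pos().round(2),read_wrist_force().round(1))
clamp(12); print(read_opening(),read_eef_pos().round(2),read_wrist_force().round(1),read_moment().round(2))
print(read_time_s())
p=(read_eef_pos(),read_orientation());im=snapshot("wrist")
np.savez("w8.npz",p=p[0],R=p[1]); crop(im,180,80,380,290,2.8,"pics/w8.png")
```

```text
[-0.  -0.8  0.7]
[482.3  165.83  70.39] [ 0.1 -0.2  0.7]
29.720263216476194 [482.71 166.76  70.46] [ 2.2  5.5 -2.5] [ 0.68 -0.3  -0.03]
18.8167
```

View pics/w8.png

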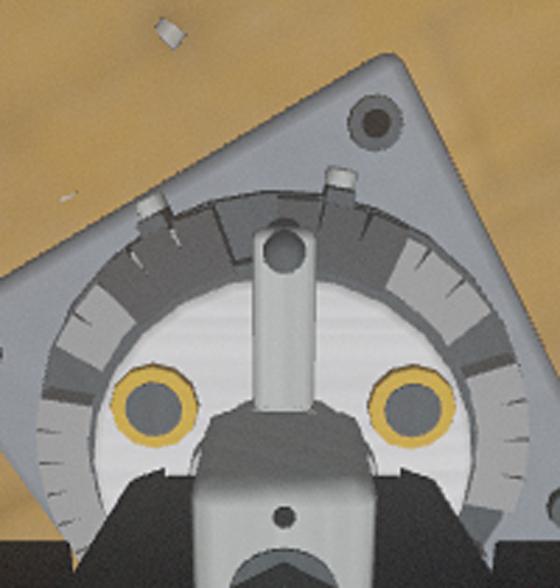

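The wrist view puts the pin at (285,250) and the notch between x of about 225 and 280, centred near 250. The pin is therefore about 6 mm (7°) short, matching 67°. I'll continue turning gently in small steps.

Run:
```python
from h import *
C=[482.5,166.4]
for a in (61,62,63,64,65,66,67):
    move_straight([*C,70.3],rot(YAW+a),v=3); m=read_moment()
    print(a,read_opening().__round__(2),read_eef_pos().round(2),read_wrist_force().round(1),m.round(3))
    if abs(m[2])>0.5: break
print(read_time_s())
p=(read_eef_pos(),read_orientation());im=snapshot("wrist")
crop(im,180,80,380,290,2.8,"pics/w9.png")
s=snapshot("side");cv2.imwrite("pics/s9.png",s[200:300,220:350].repeat(5,0).repeat(5,1))
```

```text
61 30.34 [482.8  166.81  70.42] [ 2.1  5.8 -1.3] [ 0.73  -0.247 -0.376]
62 30.28 [482.97 166.74  70.46] [ 2.4  4.1 -2. ] [ 0.731 -0.416 -0.36 ]
63 30.05 [482.81 166.78  70.14] [ 3.4  5.5 -5.4] [ 0.838 -0.541  0.072]
64 29.77 [482.56 166.87  69.57] [  6.3   6.2 -11.3] [ 0.915 -0.908  0.095]
65 29.71 [482.52 166.9   69.33] [  5.8   8.  -11.4] [ 0.901 -0.921  0.101]
66 29.95 [482.54 166.9   69.3 ] [  6.3   7.5 -12.1] [ 0.934 -0.985 -0.01 ]
67 29.56 [482.52 166.93  69.3 ] [  6.4   6.7 -12.5] [ 0.943 -1.045  0.022]
20.7417
```

View pics/w9.png

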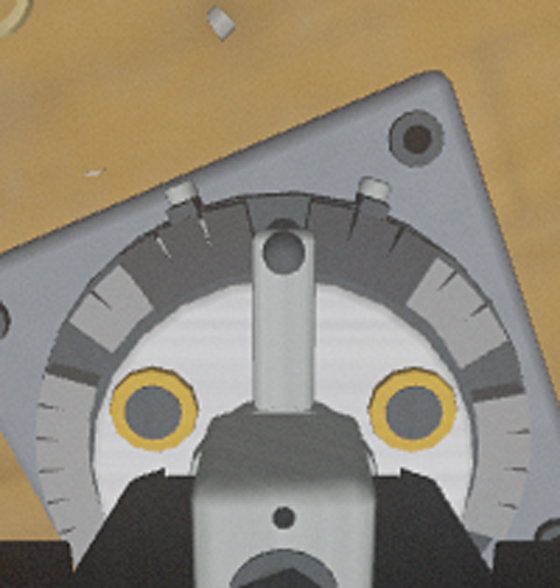

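View pics/s9.png

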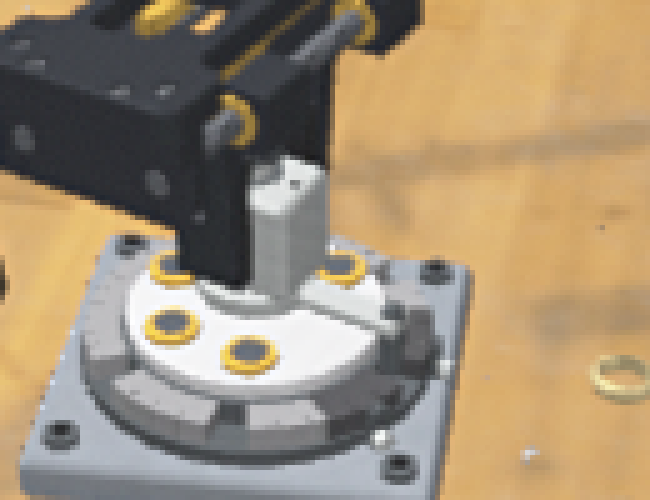

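The pin at (285,250) is centred in the notch (x 247–312). The gripper now carries the spring load and there is no turning moment, so the pin is over the gap. I'll lower it gently.

Run:
```python
from h import *
C=[482.5,166.4]
for z in np.arange(69.5,61.4,-0.7):
    move_straight([*C,z],v=8); f=read_wrist_force(); m=read_moment()
    print(round(z,1),read_eef_pos().round(2),f.round(1),m.round(2))
    if f[2]>-4 or abs(m[2])>.5: break
print(read_opening(),read_time_s())
s=snapshot("side");cv2.imwrite("pics/s10.png",s[200:300,220:350].repeat(5,0).repeat(5,1))
```

```text
69.5 [482.57 166.91  68.52] [  5.7   7.4 -11.1] [ 0.95 -1.02  0.05]
68.8 [482.53 166.94  67.85] [  5.1   7.2 -11.4] [ 0.95 -0.94  0.09]
68.1 [482.56 166.89  67.19] [  6.    6.1 -11.9] [ 0.91 -0.88  0.03]
67.4 [482.56 166.91  66.53] [  6.    6.8 -10.8] [ 0.93 -0.87  0.05]
66.7 [482.54 166.91  65.84] [  5.6   6.9 -12.2] [ 0.93 -0.87  0.07]
66.0 [482.55 166.93  65.18] [ 5.2  6.  -9.4] [ 0.93 -0.87 -0.03]
65.3 [482.54 166.93  64.5 ] [ 5.5  7.4 -9.1] [ 0.93 -0.86  0.01]
64.6 [482.6  166.95  64.24] [ 3.1  5.6 -5. ] [ 0.89 -0.57  0.01]
63.9 [482.65 166.95  64.18] [0.2 4.7 1.2] [ 0.84 -0.13 -0.01]
29.945540043929817 23.0917
```

View pics/s10.png

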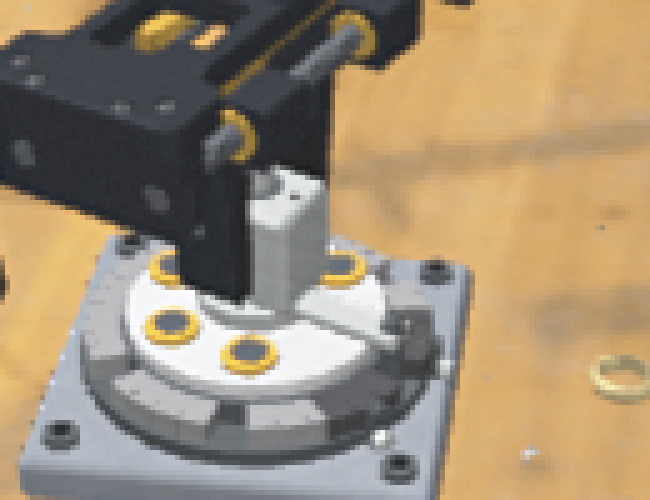

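Run:
```python
from h import *
open_jaws(); sleep(.2); print(read_wrist_force().round(1),read_eef_pos().round(2))
im=snapshot("side");cv2.imwrite("pics/s11.png",im[200:300,220:350].repeat(5,0).repeat(5,1))
p=read_eef_pos()
move_straight([p[0],p[1],150],v=80)
p=(read_eef_pos(),read_orientation());im=snapshot("wrist")
np.savez("w11.npz",p=p[0],R=p[1]);cv2.imwrite("pics/w11raw.png",im); crop(im,180,80,380,290,2.8,"pics/w11.png")
cv2.imwrite("pics/s12.png",snapshot("side")); print(read_wrist_force().round(1),read_time_s())
s=cv2.imread("pics/s12.png");crop(s,210,210,370,315,5,"pics/s12c.png")
```

```text
[-1.3  0.3  0.3] [482.51 166.43  63.9 ]
[ 0.7 -0.1 -0.2] 25.675
```

View pics/w11.png

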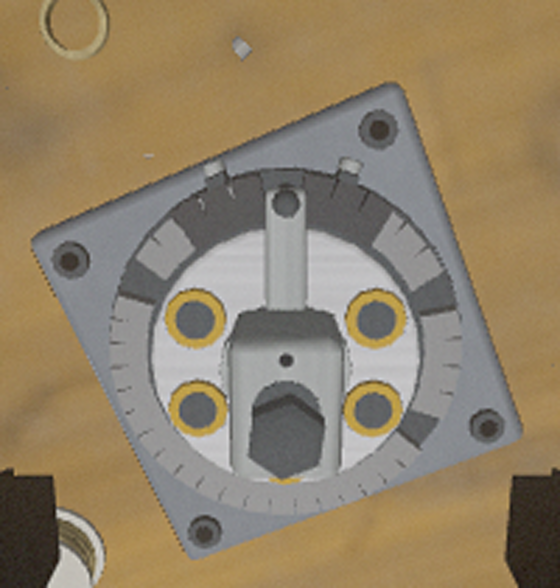

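View pics/s12c.png

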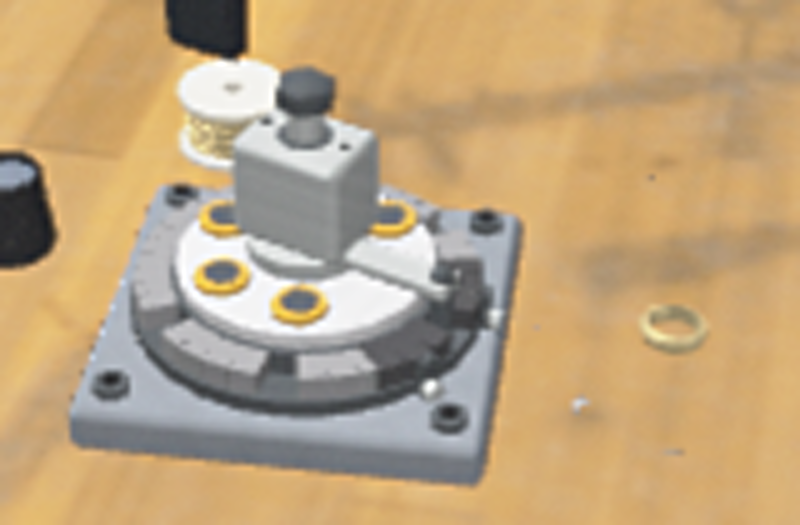

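Run:
```python
from h import *
cen=np.array([482.0,166.0])
def side(pt): return (w2px("side",[pt])[0]-[210,210])*5+2
# initial hole
def hole(r,yaw,z): a=np.radians(yaw); return [*(cen+r*np.array([np.cos(a),np.sin(a)])),z]
for r in (13,14,15,16): print(r,"init",side(hole(r,94.6,82)).round(1),*[("now",z,side(hole(r,94.6+67,82+z)).round(1),side(hole(-r,94.6+67,82+z)).round(1)) for z in (0,1.5,7)])
print("nut",side([*cen,103]))
```

```text
13 init [295.8 152.3] ('now', 0, array([337.8, 141.5]), array([267.7, 118.3])) ('now', 1.5, array([337.8, 137.5]), array([267.7, 114.3])) ('now', 7, array([337.7, 122.6]), array([267.4,  99.6]))
14 init [295.3 154.1] ('now', 0, array([340.5, 142.4]), array([265.1, 117.5])) ('now', 1.5, array([340.5, 138.4]), array([265. , 113.4])) ('now', 7, array([340.5, 123.5]), array([264.7,  98.7]))
15 init [294.8 155.8] ('now', 0, array([343.3, 143.3]), array([262.4, 116.6])) ('now', 1.5, array([343.3, 139.3]), array([262.3, 112.6])) ('now', 7, array([343.2, 124.4]), array([262. ,  97.8]))
16 init [294.3 157.6] ('now', 0, array([346. , 144.2]), array([259.8, 115.7])) ('now', 1.5, array([346. , 140.2]), array([259.7, 111.7])) ('now', 7, array([346. , 125.3]), array([259.4,  97. ]))
nut [301.87597917  72.79273096]
```

With the r≈14 offset calibrated at home, the ring's top holes should appear at (341,147) and (265,122) if it is fully home. I observe (344,147) and (265,121), so the ring is home within a few tenths of a mm. The loupe, spool and ring blank haven't moved in the pictures.

```bash
python3 -c "
from rig import *
print(read_time_s(),read_wrist_force()); hand_in()"
```

```text
25.675 [ 0.72096254 -0.05514356 -0.20806145]
the job is handed in; nothing more can be done
```

The table is turned counter-clockwise to the next notch, about 67° from home, with the ring dropped in and released. I handed the job in at 25.7 s of the 56 s allowed; no verdict was reported.

- **What I did:** I found the notch in the wrist picture, gripped the ring and lifted it about 9 mm, with some 14–15 N of pull on the wrist. I turned it to 60°, set the pin gently on the shoe and slid it on until it ran over the notch at about 63–67°. Then I lowered the ring home, opened the jaws and retreated straight up.
- **Last checks:**
    - The pin sits centred in the shoe's notch.
    - The holes in the ring's top, compared with the starting side picture, put it within about 0.5 mm of fully home.
    - The gripper is clear, with the wrist force near zero.
    - The spool, loupe and ring blank look unmoved.
- **What went wrong:** my first feeling sweep with a 4 N grip failed because the jaws slipped round the flats and the table did not turn. I released, re-centred and gripped again at 12 N. There was also a side load of up to about 16 N on the wrist from a 1–2 mm centring error; re-gripping cut it to 6 N, rising to about 10 N.
- **Not measured:** I could not read the pin and stop-nut forces directly. The wrist readings gave no sign of a hard contact.

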